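Go / no-go check of a bushing on the bench plug gauge

TASK

Check the bore of the plain bushing (the one without a flange) on the plug gauge that is screwed to the bench. First lower it over the long, slim go plug until it stands fully home on the gauge's base; then lift it off and set it gently, upright and centred, on the short, thick no-go plug, and let go of it there to show that the plug refuses to enter. Leave the flanged bushing where it stands.

Things in the scene. Friction and masses are not known exactly. Their poses are not given: they have to be found in the camera images.
- bushing_mid (a point): Centre (half-way up, on the axis) of the plain bushing: loose grey steel tube standing upright on the bench, outside diameter 58 mm, through bore 34 mm, height 40 mm, no flange, 0.25 to 0.45 kg. z is the bore's axis, up; both ends are alike. Its centre starts 20 mm above the bench. Grip it across the outside from above, in any direction.
- go_foot (a point): Foot of the go plug, on its axis, level with the base plate's upper face (16 mm above the bench). The plug: fixed upright steel pin, 24 mm diameter, 56 mm high above the plate, its top 12 mm tapering to 12 mm. A bushing fully home stands on the plate, its centre 20 mm above this point. Plate: dark steel, 170 x 80 mm, fixed, turned any way; z up, y points to the no-go plug 100 mm away.
- nogo_top (a point): Centre of the flat top of the no-go plug: fixed upright steel pin, 44 mm diameter, 30 mm high above the same base plate (top 46 mm above the bench). Too thick for the bushing's 34 mm bore, so a bushing set on it rests flat on its top, its centre 20 mm above this point.
- flanged_mid (a point): Centre of the flanged bushing, which is not to be moved: loose grey steel, 34 mm high, a 68 mm flange 8 mm thick at the bottom and a 46 mm collar above it. Centre 17 mm above the bench.
Things that resemble listed ones, but are neither listed nor needed, are in the scene too. What is shaped like the part that bears bushing_mid but yellow is not meant.

How it is judged:
On the way:
1. the plain bushing is fully home on the go plug: within 6 mm of the base plate, upright within 10 degrees (horizontal distance between bushing_mid and go_foot below 0.012 m and z of bushing_mid in the frame of go_foot below 0.026 m and angle between bushing_mid's own z axis and vertical below 0.175 rad), for 0.2 s.
At the end, for the whole second after the job is handed in: after it was fully home on the go plug, the plain bushing rests by itself on the flat top of the no-go plug, centred within 12 mm, upright within 10 degrees and at rest; the flanged bushing is within 20 mm of where it stood (horizontal distance between bushing_mid and nogo_top below 0.012 m and z of bushing_mid in the frame of nogo_top between 0.016 and 0.025 m and angle between bushing_mid's own z axis and vertical below 0.175 rad and linear speed of bushing below 0.02 m/s and distance of flanged_mid from where it was at the start of the episode below 0.02 m); the robot touches nothing.
It fails at once if the flanged bushing is moved by more than 20 mm (distance of flanged_mid from where it was at the start of the episode above 0.02 m).
It fails at once if the bushing is forced or dropped on the gauge (over 60 N) (contact force between bushing and gauge above 60 N).
It also fails if it takes over 48 s, if anything falls off the work surface, if the arm or the gripper's body presses on something with over 40 N, if the wrist force passes 120 N, or if a joint passes its speed limit or range.

ROBOT

A 7-joint arm with a two-finger parallel gripper is mounted at the origin on the work surface; the furniture and walls round the work are solid. World frame = base frame: x ahead of the robot, y to its left, z up, the work surface at z = 0. Lengths are in m, angles in rad, forces in N, time in s.
With the tool pointing down it reaches from about 0.4 to 0.85 m from the base axis. Payload 10.4 kg.
Tool frame: the origin (TCP) lies on the centre line of the jaws, within the pads' length; the fingertips stand 17 mm ahead of it and the grasp point (between the pads) lies 2 mm behind it; z points along the fingers, y is the line along which they close (so a half turn about z gives the same grasp; the last joint's range is limited). The gripper opens to 85 mm and grips with 20 to 120 N. Pads are 22 mm wide; open, the fingers measure 114 mm over their backs; the gripper's body (76 mm by 85 mm) begins 54 mm behind the grasp point. The pads swing forward as they close: fully open they stand 13 mm farther back than shut.
Start: joints at [-1.281, 0.332, -0.065, 1.46, 0.022, 1.35, -0.088], TCP at [0.192, 0.595, 0.248] pointing down, gripper open.
Joint ranges: [-2.6, 2.6], [-0.5, 2.12], [-1.47, 1.34], [0.16, 2.42], [-1.27, 4.41], [0.06, 2.06], [-2.6, 2.6]. Speed limits (rad/s): [2.22, 2.22, 2.79, 2.79, 3.14, 3.14, 3.14].

INTERFACE

Orientations are given as a unit quaternion [x, y, z, w].
In Python, from workcell import sensors, imaging, order, spotter gives the robot as it stands. The module is installed in compiled form; this text tells all that it offers.
- The arm moves only by the shell command python3 -m inch 'ROWS' [FORCE]. ROWS is JSON, a list that holds one entry, the list of rows, each a list of 7 numbers: the shift along the tool's x, y, z in m, then the turn, a rotation vector about the tool's x, y, z in rad, then the closure, from -1 (fully open) to 1 (shut). In form: [[[x, y, z, ax, ay, az, hand], ...]]. A call has 1 to 10 rows; each row is the pose to reach, as a shift and turn from the pose commanded when the call began, along the tool's axes at that moment; what a row does not reach only later rows make up. A row lasts 1/10 s, in which the tool goes at most 50 mm and 8.59 degrees, less where a joint would pass 70% of its speed; a pose out of reach is approached as far as the arm can. A call with a gripper value outside its range is refused whole. The fingers move at their own pace and stop on an object; FORCE is the grip in N (left out, the last holds). Time passes only in rows, so rows that repeat a pose let the fingers close. It gives the time, the measured TCP pose, the force, the opening and the grip force at its end, in the units of the state.
- sensors.get_obs(): the state, without advancing time (a new reading comes with each control period).
- imaging.camera(name): name is "scene" or "top"; returns the picture (420x560x3 uint8, blue, green, red); there is no depth.
- imaging.calibration(name): a dict with "mtx" (3x3 intrinsics, pixels), "R" (3x3) and "t" (3): a world point X has camera coordinates R X + t. Camera axes: x right, y down, z forward; pixel columns grow to the right and rows downward; lengths in m; the calibration is good to about 2 mm. A picture is of the moment at which its call begins. calibration takes no time and is no camera call.
- order.hand_in(): hands the job in; it is judged then, once.
Trained networks look in the newest picture that a camera, given by its name, has taken for a name from the list of things; names that differ only in an ending like _2 or _b are one class to them, and where a whole thing is asked for, a point or a joint stands for the part that bears it (a point fixed in the world has none). Each returns a list of dicts, best first, with "conf" (0 to 1); they miss things now and then, are a little off and sometimes report something else, mostly with a low value. They report only what shows in the picture. A call takes as long as a camera call. They do not tell look-alikes from the thing itself.
- spotter.look_for(label, camera): "pixel" ([column, row] in pixels, amid what is visible of it).
The state is a dict: "clock": time; "joint_pos": joint angles; "joint_velocities": joint speeds; "tau": joint torques, N m; "position": TCP position; "ee_rot": TCP orientation; "ft_force": force on the tool from outside, world axes, zero at the start; "torque": the same for the moment, N m; "grip_width": opening from 0.0 (shut) to 1.0 (fully open); "grasp_force": force on a finger pad.
Only numpy, scipy, OpenCV 4.12 (cv2) and the standard library are available. Lean on these libraries where they do the work, as an engineer would, in place of code of your own. Each camera call takes 0.05 s, during which the arm holds its last target. There are 200 camera calls.

## Working session

There is one attempt and no reset: what is moved stays moved. The work goes in short steps, Python scripts to look and compute and a shell command to move; the robot and the scene stay as the last step left them, time stands still between calls to the robot, and variables do not carry over. Pictures are saved under pics/ and viewed, at most 10 in all, crops included, and the job is handed in when it is done.

```bash
mkdir -p pics; cat > h.py <<'E'
import numpy as np, cv2
from workcell import sensors, imaging, order, spotter
def ray(px,cam,z):
    c=imaging.calibration(cam);R=np.array(c["R"]);t=np.array(c["t"]).ravel()
    d=R.T@np.linalg.solve(np.array(c["mtx"]),[px[0],px[1],1.]);o=-R.T@t
    return o+d*(z-o[2])/d[2]
def proj(X,cam):
    c=imaging.calibration(cam);p=np.array(c["mtx"])@(np.array(c["R"])@np.array(X)+np.array(c["t"]).ravel());return p[:2]/p[2]
E
python3 - <<'E'
from h import *
for c in("top","scene"):
    im=imaging.camera(c);cv2.imwrite(f"pics/{c}0.png",im)
    for n,z in(("bushing_mid",.02),("go_foot",.016),("nogo_top",.046),("flanged_mid",.017)):
        for d in spotter.look_for(n,c): print(c,n,np.round(d["pixel"]),round(d["conf"],2),ray(d["pixel"],c,z).round(3))
    k=imaging.calibration(c);print(c,(-np.array(k["R"]).T@np.array(k["t"]).ravel()).round(3))
o=sensors.get_obs();print(o["position"],o["ee_rot"],o["clock"])
E
```

```text
top bushing_mid [201. 239.] 0.57 [0.465 0.132 0.02 ]
top bushing_mid [150. 236.] 0.57 [0.467 0.236 0.02 ]
top go_foot [380. 230.] 0.79 [ 0.493 -0.228  0.016]
top nogo_top [380. 230.] 0.62 [ 0.492 -0.221  0.046]
top flanged_mid [232. 185.] 0.69 [0.576 0.074 0.017]
top [ 0.439 -0.033  0.898]
scene bushing_mid [195. 157.] 0.82 [0.455 0.226 0.02 ]
scene bushing_mid [216. 194.] 0.69 [0.452 0.11  0.02 ]
scene go_foot [324. 322.] 0.66 [ 0.496 -0.23   0.016]
scene nogo_top [322. 324.] 0.93 [ 0.481 -0.244  0.046]
scene flanged_mid [279. 180.] 0.92 [0.583 0.09  0.017]
scene flanged_mid [217. 193.] 0.37 [0.455 0.115 0.017]
scene [ 0.208 -0.569  0.836]
[0.19230856 0.59466464 0.24831785] [ 1.55742498e-01  9.87797689e-01 -3.03092030e-06  5.65355096e-06] 0.5
```

View pics/top0.png

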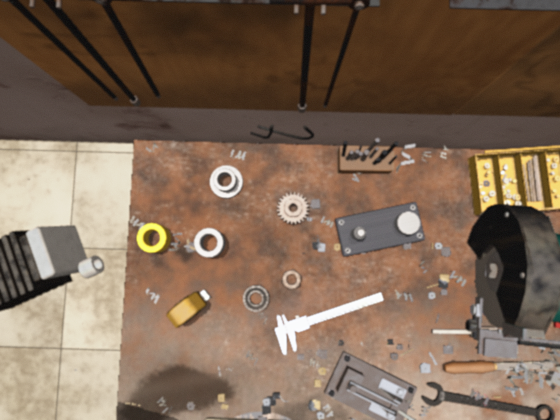

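View pics/scene0.png

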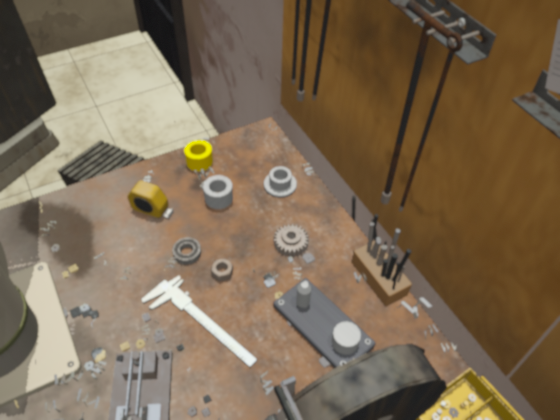

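```bash
python3 - <<'E'
from h import *
from scipy.spatial.transform import Rotation as Ro
im=cv2.imread("pics/top0.png");crop=cv2.resize(im[160:280,120:280],None,fx=5,fy=5,interpolation=cv2.INTER_CUBIC)
cr2=cv2.resize(im[190:265,325:435],None,fx=5,fy=5,interpolation=cv2.INTER_CUBIC)
cv2.imwrite("pics/crop1.png",crop[:,:800]);cv2.imwrite("pics/crop2.png",cr2)
def blob(px,r,th,z,n):
    g=cv2.cvtColor(im,cv2.COLOR_BGR2GRAY);x,y=px;w=g[y-r:y+r+1,x-r:x+r+1]
    _,m=cv2.threshold(w,th,255,cv2.THRESH_BINARY|(cv2.THRESH_OTSU if th==0 else 0))
    cs,_=cv2.findContours(m,cv2.RETR_EXTERNAL,cv2.CHAIN_APPROX_NONE);c=max(cs,key=cv2.contourArea)
    (cx,cy),ax,_=cv2.fitEllipse(c);p=(cx+x-r,cy+y-r);print(n,np.round(p,1),np.round(ax,1),ray(p,"top",z).round(4));
blob((209,243),19,0,.04,"bush");blob((408,223),17,0,.046,"nogo");blob((360,233),11,0,.07,"go")
o=sensors.get_obs();print(Ro.from_quat(o["ee_rot"]).as_matrix().round(4))
E
```

```text
bush [207.5 242.2] [27.8 30.2] [0.4581 0.115  0.04  ]
nogo [408.4 222.3] [21.3 22. ] [ 0.5083 -0.2761  0.046 ]
go [360.4 232.2] [6.9 7.4] [ 0.485  -0.1788  0.07  ]
[[-0.9515  0.3077  0.    ]
 [ 0.3077  0.9515 -0.    ]
 [-0.     -0.     -1.    ]]
```

View pics/crop1.png

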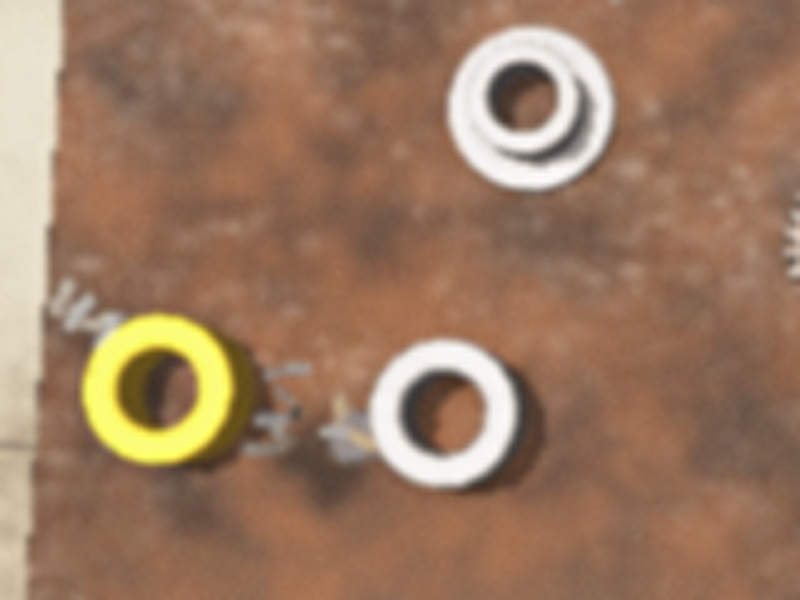

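View pics/crop2.png

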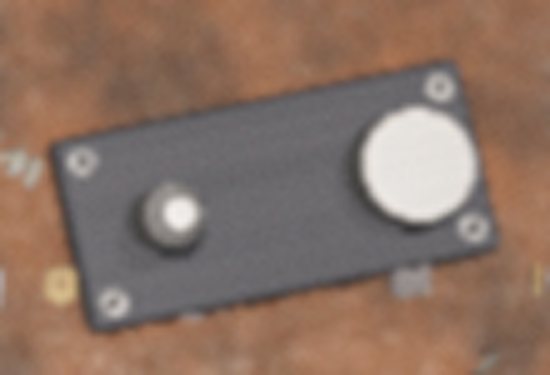

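The picture shows three tubes: yellow (152,238), a look-alike that is ruled out; flanged (226,181), to be left; and the plain grey one at (209,242), which is my choice. The crop confirms it has no flange. The go plug top is at (361,232) and the no-go top at (408,222).

```bash
python3 -m inch '[[[-0.40,-0.376,0,0,0,0,-1],[-0.40,-0.376,0,0,0,0,-1],[-0.40,-0.376,0,0,0,0,-1],[-0.40,-0.376,0,0,0,0,-1],[-0.40,-0.376,0.05,0,0,0,-1],[-0.40,-0.376,0.1,0,0,0,-1],[-0.40,-0.376,0.14,0,0,0,-1],[-0.40,-0.376,0.14,0,0,0,-1],[-0.40,-0.376,0.14,0,0,0,-1],[-0.40,-0.376,0.14,0,0,0,-1]]]' 40
```

```text
clock: 1.5
position: [0.4238, 0.1741, 0.1411]
ee_rot: [0.156, 0.988, 0.001, 0.0]
ft_force: [0.5, -0.0, -0.7]
grip_width: 1.005
grasp_force: 0.0
```

```bash
python3 - <<'E'
from h import *
print(ray((208.6,242.2),"top",.04),ray((360.9,232.2),"top",.072),ray((408.3,222.4),"top",.046))
im=cv2.imread("pics/scene0.png")
# predicted scene pixels for cross check
for X in((.4581,.1128,.04),(.485,-.1788,.072),(.5083,-.2761,.046)): print(proj(X,"scene").round(1))
a=cv2.resize(im[165:225,185:265],None,fx=5,fy=5,interpolation=cv2.INTER_CUBIC);b=cv2.resize(im[270:365,270:380],None,fx=3.636,fy=3.158,interpolation=cv2.INTER_CUBIC)
cv2.imwrite("pics/sc.png",np.hstack([a,b[:300]]))
E
```

```text
[0.45816193 0.11276284 0.04      ] [ 0.48486566 -0.17942208  0.072     ] [ 0.50813221 -0.27597038  0.046     ]
[218.1 185.7]
[305.3 284.2]
[347.6 333.4]
```

View pics/sc.png

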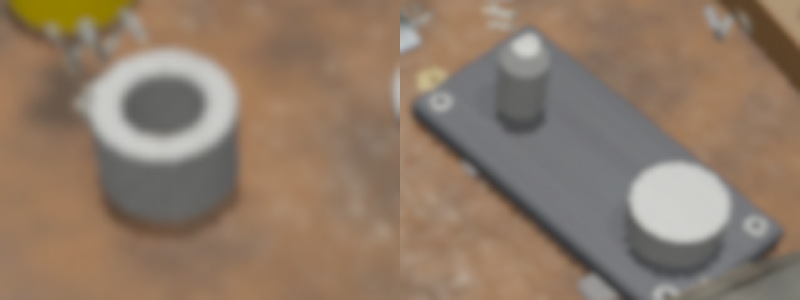

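The scene crop agrees with the top view to about 1 mm for all three: the bushing top is at (217,186), the go tip at (304,284) and the no-go top at (347,334).

```bash
python3 -m inch '[[[-0.052,-0.048,0.03,0,0,0,-1],[-0.052,-0.048,0.04,0,0,0,-1],[-0.052,-0.048,0.04,0,0,0,-1],[-0.052,-0.048,0.04,0,0,0,-1]]]'
```

```text
clock: 1.9
position: [0.4577, 0.1139, 0.1013]
ee_rot: [0.156, 0.988, -0.0, -0.0]
ft_force: [-0.1, 0.1, 1.1]
grip_width: 0.999
grasp_force: 0.0
```

```bash
python3 -m inch '[[[-0.001,-0.001,0.03,0,0,0,-1],[-0.001,-0.001,0.06,0,0,0,-1],[-0.001,-0.001,0.073,0,0,0,-1],[-0.001,-0.001,0.073,0,0,0,-1],[-0.001,-0.001,0.073,0,0,0,0.5],[-0.001,-0.001,0.073,0,0,0,0.5],[-0.001,-0.001,0.073,0,0,0,0.5],[-0.001,-0.001,0.073,0,0,0,0.5],[-0.001,-0.001,0.073,0,0,0,0.5],[-0.001,-0.001,0.073,0,0,0,0.5]]]' 40
```

```text
clock: 2.9
position: [0.4595, 0.1135, 0.0303]
ee_rot: [0.156, 0.988, 0.001, 0.001]
ft_force: [-3.3, -0.2, 10.8]
grip_width: 0.637
grasp_force: 40.1
```

```bash
python3 -m inch '[[[0,0,-0.02,0,0,0,0.5],[0,0,-0.05,0,0,0,0.5],[0,0,-0.09,0,0,0,0.5],[0,0,-0.12,0,0,0,0.5],[0,0,-0.12,0,0,0,0.5],[0,0,-0.12,0,0,0,0.5]]]' 50
```

```text
clock: 3.5
position: [0.4586, 0.113, 0.149]
ee_rot: [0.156, 0.988, 0.001, 0.001]
ft_force: [-0.1, -0.1, -2.8]
grip_width: 0.632
grasp_force: 53.4
```

```bash
python3 - <<'E'
from h import *
from scipy.spatial.transform import Rotation as Ro
a=imaging.camera("top");b=imaging.camera("scene")
o=sensors.get_obs();R=Ro.from_quat(o["ee_rot"]).as_matrix();p=o["position"]
print(p,R.T@(np.array([.485,-.179,.15])-p),R.T@(np.array([.508,-.276,.15])-p),o["ft_force"],o["grip_width"])
q=proj(p,"scene").astype(int);print(q)
cv2.imwrite("pics/lift.png",cv2.resize(b[max(q[1]-60,0):q[1]+60,max(q[0]-70,0):q[0]+70],None,fx=4,fy=4))
E
```

```text
[0.45766698 0.11260108 0.14744183] [-0.11572189 -0.26904881 -0.00245204] [-0.16745061 -0.35426699 -0.00243897] [ 0.06101381 -0.79643265 -3.58872794] 0.6313267064791794
[213 146]
```

View pics/lift.png

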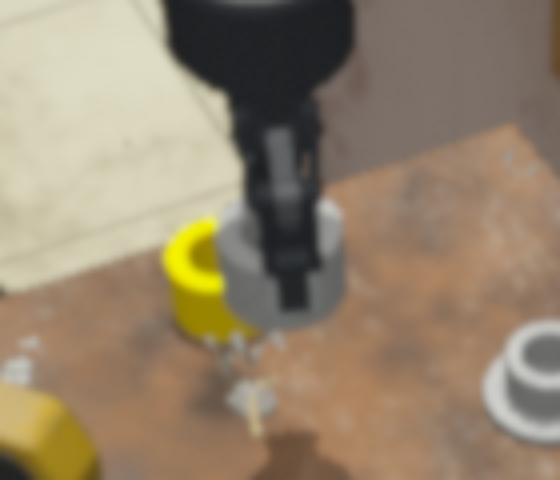

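The bushing is held upright in the jaws, crop (280,260). Moving it over the go plug.

```bash
python3 -m inch '[[[-0.02,-0.04,0,0,0,0,0.5],[-0.035,-0.08,0,0,0,0,0.5],[-0.055,-0.125,0,0,0,0,0.5],[-0.075,-0.17,0,0,0,0,0.5],[-0.095,-0.215,0,0,0,0,0.5],[-0.108,-0.25,0,0,0,0,0.5],[-0.116,-0.269,0.01,0,0,0,0.5],[-0.116,-0.269,0.015,0,0,0,0.5],[-0.116,-0.269,0.015,0,0,0,0.5],[-0.116,-0.269,0.015,0,0,0,0.5]]]'
```

```text
clock: 4.6
position: [0.4858, -0.1775, 0.1328]
ee_rot: [0.155, 0.988, 0.0, -0.001]
ft_force: [-0.6, 0.6, -2.0]
grip_width: 0.632
grasp_force: 53.6
```

```bash
python3 - <<'E'
from h import *
from scipy.spatial.transform import Rotation as Ro
a=imaging.camera("top");b=imaging.camera("scene")
o=sensors.get_obs();R=Ro.from_quat(o["ee_rot"]).as_matrix();p=o["position"]
print(p,R.T@(np.array([.485,-.179,.046])-p),o["ft_force"],o["grip_width"],R[:,2])
s=lambda im,c:cv2.resize(im[c[1]-55:c[1]+55,c[0]-38:c[0]+38],None,fx=5,fy=5,interpolation=cv2.INTER_CUBIC)
cv2.imwrite("pics/over.png",np.hstack([s(b,(305,275)),s(a,(360,232))]))
print(proj((.485,-.179,.072),"scene"),proj((p[0],p[1],p[2]+.01),"scene"))
E
```

```text
[ 0.48623299 -0.17760264  0.13340336] [ 0.00072    -0.00174643  0.08740282] [ 0.73278045 -0.30505526 -2.03412924] 0.6343934188028071 [-1.49939002e-04  5.14385700e-04 -9.99999856e-01]
[305.32062484 284.26086302] [308.21884922 258.65270238]
```

View pics/over.png

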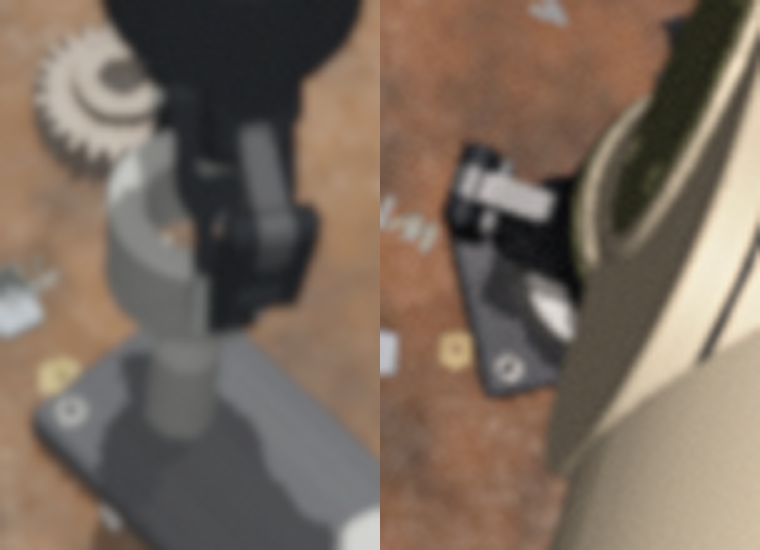

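```bash
python3 - <<'E'
from h import *
b=imaging.camera("scene");o=sensors.get_obs();p=o["position"]
g=cv2.GaussianBlur(cv2.cvtColor(b,cv2.COLOR_BGR2GRAY),(0,0),.7).astype(float)
th=np.linspace(0,2*np.pi,360)
def sil(x,y,r,z0,z1): 
    P=np.array([proj((x+r*np.cos(t),y+r*np.sin(t),z),"scene") for z in(z0,z1) for t in th]).astype(np.float32)
    return cv2.convexHull(P).reshape(-1,1,2)
def edges(h,y):
    m=np.zeros((4200,5600),np.uint8);cv2.fillPoly(m,[np.round(h*10+5).astype(int)],255);r=np.where(m[int(y*10+5)])[0];return r[0]/10-.5,r[-1]/10-.5
B=sil(p[0],p[1],.029,p[2]-.03,p[2]+.01);G=sil(.485,-.179,.012,.03,.06)
for y in(262,266,270,274,278): print(y,"B",np.round(edges(B,y),1),g[y,280:300].astype(int))
print("bottom",B[:,0,1].max(),B[:,0,1].min())
for y in(350-55*0-40+0,) : pass
for y in(292,294,296,298): print(y,"G",np.round(edges(G,y),1),g[y,292:316].astype(int))
print("vertical B col 303",g[276:296,300].astype(int))
print(np.array(imaging.calibration("scene")["R"]).round(2))
E
```

```text
262 B [289.2 327. ] [121 123 126 128 130 132 133 132 129 130 133 134 134 133 130 122 109 100
  96  97]
266 B [289.  326.3] [131 131 130 130 130 131 130 123 113 110 118 127 132 134 134 133 131 127
 120 116]
270 B [288.8 325.7] [134 137 140 141 141 141 138 128 113 101  99 102 110 119 126 131 134 135
 135 135]
274 B [288.7 325.1] [132 136 139 141 142 141 136 126 112 101  98  99 100 101 103 104 108 112
 117 122]
278 B [289.8 324.3] [130 132 134 137 139 138 137 134 127 116 106 101 101 102 102 103 103 104
 105 105]
bottom 288.48218 243.3995
292 G [297.3 311.7] [ 80  76  76  76  81  90 100 108 114 118 121 122 122 121 119 116 113 109
 109 114 119 121 121 121]
294 G [297.1 311.5] [ 79  72  71  73  79  88  95 100 104 108 111 112 113 112 110 107 103 102
 106 114 119 121 122 122]
296 G [297.  311.2] [ 86  75  71  74  81  90  95  98 100 102 103 104 104 104 102 100  99 101
 108 115 120 122 122 122]
298 G [296.9 311. ] [ 92  79  73  75  83  91  96  99 101 102 103 103 103 102 100  99  97  97
 101 109 116 120 121 122]
vertical B col 303 [108 106 105 104 103 103 103 104 104 104 105 108 113 117 119 118 114 109
 104 101]
[[ 0.88 -0.47  0.02]
 [-0.36 -0.69 -0.63]
 [ 0.31  0.55 -0.78]]
```

```bash
python3 -m inch '[[[0,-0.0015,0.01,0,0,0,0.5],[0,-0.0015,0.025,0,0,0,0.5],[0,-0.0015,0.04,0,0,0,0.5],[0,-0.0015,0.05,0,0,0,0.5],[0,-0.0015,0.06,0,0,0,0.5],[0,-0.0015,0.07,0,0,0,0.5],[0,-0.0015,0.077,0,0,0,0.5],[0,-0.0015,0.077,0,0,0,0.5]]]'
```

```text
clock: 5.55
position: [0.4851, -0.1801, 0.0555]
ee_rot: [0.156, 0.988, -0.0, -0.001]
ft_force: [0.4, 0.3, -2.6]
grip_width: 0.628
grasp_force: 53.6
```

```bash
python3 -m inch '[[[0,0,0.002,0,0,0,0.5],[0,0,0.004,0,0,0,0.5],[0,0,0.006,0,0,0,0.5],[0,0,0.008,0,0,0,0.5],[0,0,0.008,0,0,0,0.5]]]'
```

```text
clock: 6.05
position: [0.4855, -0.1802, 0.0483]
ee_rot: [0.156, 0.988, 0.0, -0.0]
ft_force: [-0.5, 1.4, -2.0]
grip_width: 0.636
grasp_force: 53.6
```

```bash
python3 -m inch '[[[0,0,0.001,0,0,0,0.5],[0,0,0.002,0,0,0,0.5],[0,0,0.002,0,0,0,0.5]]]'
```

```text
clock: 6.35
position: [0.4857, -0.1803, 0.0465]
ee_rot: [0.156, 0.988, 0.0, 0.0]
ft_force: [-0.1, 0.8, -0.4]
grip_width: 0.63
grasp_force: 53.8
```

```bash
python3 -m inch '[[[0,0,0.001,0,0,0,0.5],[0,0,0.002,0,0,0,0.5],[0,0,0.002,0,0,0,0.5]]]'
```

```text
clock: 6.65
position: [0.4857, -0.1803, 0.0463]
ee_rot: [0.156, 0.988, 0.001, -0.0]
ft_force: [-13.6, 4.4, 29.2]
grip_width: 0.633
grasp_force: 56.5
```

Contact with the plate at TCP z ≈ 0.046, about 29 N, so the bushing is home. Next I ease off, lift, and shift over to the no-go plug.

```bash
python3 -m inch '[[[0,0,-0.002,0,0,0,0.5],[0,0,-0.002,0,0,0,0.5],[0,0,-0.01,0,0,0,0.5],[0,0,-0.03,0,0,0,0.5],[0,0,-0.055,0,0,0,0.5],[0,0,-0.08,0,0,0,0.5],[0,0,-0.08,0,0,0,0.5],[0,0,-0.08,0,0,0,0.5]]]'
```

```text
clock: 7.45
position: [0.4857, -0.1801, 0.1244]
ee_rot: [0.156, 0.988, 0.0, 0.0]
ft_force: [0.1, 0.5, -3.4]
grip_width: 0.637
grasp_force: 53.6
```

```bash
python3 -m inch '[[[-0.015,-0.02,0,0,0,0,0.5],[-0.03,-0.045,0,0,0,0,0.5],[-0.042,-0.07,0,0,0,0,0.5],[-0.051,-0.084,0.01,0,0,0,0.5],[-0.051,-0.084,0.02,0,0,0,0.5],[-0.051,-0.084,0.02,0,0,0,0.5],[-0.051,-0.084,0.02,0,0,0,0.5]]]'; python3 - <<'E'
from h import *
from scipy.spatial.transform import Rotation as Ro
b=imaging.camera("scene");o=sensors.get_obs();R=Ro.from_quat(o["ee_rot"]).as_matrix();p=o["position"]
print(p,R.T@(np.array([.5082,-.276,.076])-p),o["ft_force"])
q=proj(p,"scene").astype(int);print(q)
cv2.imwrite("pics/nogo.png",cv2.resize(b[q[1]-50:q[1]+60,q[0]-70:q[0]+70],None,fx=5,fy=5,interpolation=cv2.INTER_CUBIC))
E
```

```text
clock: 8.15
position: [0.5078, -0.2746, 0.1035]
ee_rot: [0.155, 0.988, 0.0, -0.001]
ft_force: [0.9, -0.6, -3.0]
grip_width: 0.633
grasp_force: 53.7
[ 0.50820513 -0.27474976  0.10406385] [-0.00040602 -0.00120633  0.02806284] [-0.19605788  0.13257134 -3.08168468]
[351 314]
```

View pics/nogo.png

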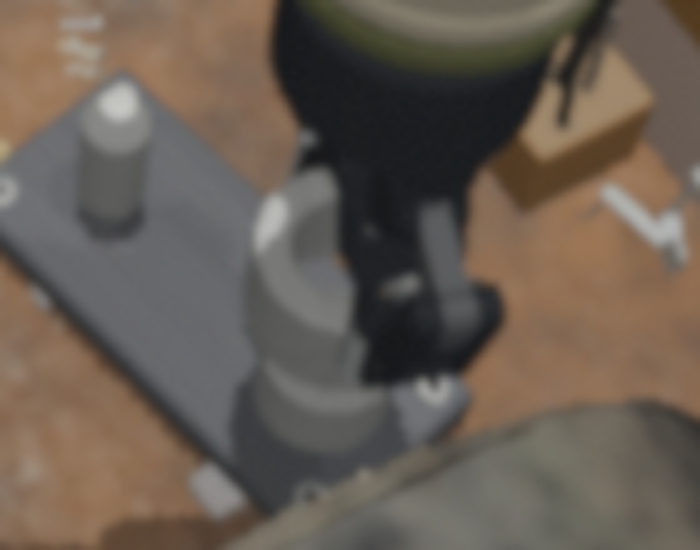

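The bushing hangs above the no-go plug, plug at crop (320,410), and is well aligned. Lowering.

```bash
python3 -m inch '[[[0,-0.001,0.006,0,0,0,0.5],[0,-0.001,0.012,0,0,0,0.5],[0,-0.001,0.018,0,0,0,0.5],[0,-0.001,0.022,0,0,0,0.5],[0,-0.001,0.025,0,0,0,0.5],[0,-0.001,0.025,0,0,0,0.5]]]'
```

```text
clock: 8.8
position: [0.5077, -0.2767, 0.0789]
ee_rot: [0.156, 0.988, 0.0, -0.0]
ft_force: [-0.2, 0.1, -2.4]
grip_width: 0.634
grasp_force: 53.7
```

```bash
python3 -m inch '[[[0,0,0.001,0,0,0,0.5],[0,0,0.002,0,0,0,0.5],[0,0,0.002,0,0,0,0.5]]]'
```

```text
clock: 9.1
position: [0.508, -0.2768, 0.0774]
ee_rot: [0.156, 0.988, 0.0, 0.0]
ft_force: [0.2, 0.5, -3.1]
grip_width: 0.634
grasp_force: 53.7
```

```bash
python3 -m inch '[[[0,0,0.0005,0,0,0,0.5],[0,0,0.001,0,0,0,0.5],[0,0,0.001,0,0,0,0.5]]]'
```

```text
clock: 9.4
position: [0.508, -0.2769, 0.0766]
ee_rot: [0.156, 0.988, 0.0, 0.0]
ft_force: [-0.9, 0.7, -0.5]
grip_width: 0.632
grasp_force: 53.9
```

```bash
python3 -m inch '[[[0,0,0.0004,0,0,0,0.5],[0,0,0.0004,0,0,0,0.5],[0,0,0.0004,0,0,0,-0.2],[0,0,0.0004,0,0,0,-0.28],[0,0,0.0004,0,0,0,-0.34],[0,0,0.0004,0,0,0,-0.45],[0,0,0.0004,0,0,0,-0.6],[0,0,0.0004,0,0,0,-0.75],[0,0,0.0004,0,0,0,-0.75],[0,0,0.0004,0,0,0,-0.75]]]' 20
```

```text
clock: 10.4
position: [0.508, -0.2768, 0.076]
ee_rot: [0.156, 0.988, 0.0, -0.0]
ft_force: [0.4, 0.2, 0.5]
grip_width: 0.875
grasp_force: 0.0
```

```bash
python3 -m inch '[[[0,0,-0.01,0,0,0,-0.75],[0,0,-0.03,0,0,0,-0.75],[0,0,-0.06,0,0,0,-0.75],[0,0,-0.1,0,0,0,-0.75],[0,0,-0.14,0,0,0,-0.75],[0.03,0.03,-0.15,0,0,0,-0.75],[0.06,0.07,-0.15,0,0,0,-0.75],[0.08,0.11,-0.15,0,0,0,-0.75],[0.08,0.15,-0.15,0,0,0,-0.75],[0.08,0.15,-0.15,0,0,0,-0.75]]]'; python3 - <<'E'
from h import *
a=imaging.camera("top");b=imaging.camera("scene")
s=lambda im,c:cv2.resize(im[c[1]-55:c[1]+55,c[0]-38:c[0]+38],None,fx=5,fy=5,interpolation=cv2.INTER_CUBIC)
cv2.imwrite("pics/end.png",np.hstack([s(b,(345,320)),s(a,(405,225))]))
print(proj((.508,-.276,.086),"scene"),proj((.508,-.276,.086),"top"))
E
```

```text
clock: 11.4
position: [0.4792, -0.1039, 0.2269]
ee_rot: [0.152, 0.988, 0.001, 0.001]
ft_force: [0.9, -0.5, -0.0]
grip_width: 0.874
grasp_force: 0.0
[350.47475228 321.42538008] [414.47232811 220.91647545]
```

View pics/end.png

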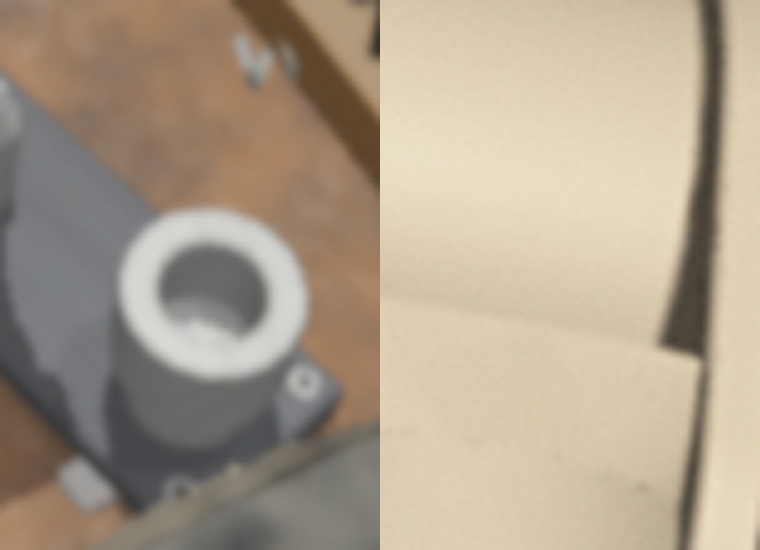

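The bushing stands upright on the no-go plug: its top centre is at about (349,323) against a prediction of (350,321), roughly 3 mm off. The gripper is clear.

```bash
python3 -c "
from workcell import order
print(order.hand_in())"
```

```text
the job is handed in; nothing more can be done
None
```

The plain bushing went fully home on the go plug and now stands released and upright on the no-go plug, about 3 mm off centre; I left the flanged bushing alone and handed the job in at about 11.5 s (the hand-in returned no verdict).

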